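# Sweep a drawer front clean and offer up its shell pull plate

## Robot

A 6-joint arm with a two-finger parallel gripper is mounted at the origin on the work surface. World frame = base frame: x ahead of the robot, y to its left, z up, the work surface at z = 0. Lengths are in mm, angles in rad, forces in N, time in s.
With the tool pointing down it reaches from about 275 to 775 mm from the base axis. Payload 14.6 kg.
Tool frame: the origin (TCP) lies on the centre line of the jaws, within the pads' length; the fingertips stand 17 mm ahead of it and the grasp point (between the pads) lies 2 mm behind it; y points along the fingers, x is the direction in which the jaws open and shut, and the axes are right-handed (so a half turn about y gives the same grasp; the last joint's range is limited). The gripper opens to 85 mm and grips with 20 to 120 N. Pads are 22 mm wide; open, the fingers measure 114 mm over their backs; the gripper's body (76 mm by 85 mm) begins 54 mm behind the grasp point. The pads swing forward as they close: fully open they stand 13 mm farther back than shut.
Start: joints at [-1.405, 0.263, -0.048, 1.259, 0, 1.415], TCP at [165.54, -498.222, 248.278] pointing down, gripper open.
Joint ranges: [-2.65, 2.65], [-0.89, 1.7], [-1.18, 1.37], [-2.13, 2.11], [-1.35, 1.29], [-3.14, 3.14]. Speed limits (rad/s): [1.89, 1.89, 2.57, 2.79, 3.14, 3.14].

## Interface

Orientations are given as a unit quaternion [w, x, y, z].
In Python, from workcell import arm gives the robot as it stands.
- The arm moves only by the shell command python3 -m jog 'ROWS'. ROWS is a JSON object of lists of equal length, an entry for each row: "travel": the shift along the tool's x, y, z in units of 50 mm (1.0 is 50 mm), a list of three; "turn": the turn, a rotation vector about the tool's x, y, z in units of 8 degrees (1.0 is 8 degrees), a list of three; "jaw": the finger opening in mm, from 0 to 85.4. In form: {"travel": [[x, y, z], ...], "turn": [[wx, wy, wz], ...], "jaw": [jaw, ...]}. A call has 1 to 12 rows; each row shifts and turns the pose as measured when the row begins, along the tool's axes as they then stand; what a row does not reach is not made up. A row lasts 1/10 s, in which the tool goes at most 50 mm and 8.59 degrees, less where a joint would pass 70% of its speed; a pose out of reach is approached as far as the arm can. A call is refused whole if a number of a shift passes 1 or a number of a turn 1, either way. A call with a gripper value outside its range is refused whole. The fingers move at their own pace and stop on an object; the grip force is fixed at half the most. Time passes only in rows, so rows that do not move let the fingers close. It gives the time, the measured TCP pose, the force and the opening at its end, in the units of the state.
- arm.get_state(): the state, without advancing time (a new reading comes with each control period).
- arm.read_camera(name): name is "scene" or "top" or "wrist"; returns a dict with "image" (400x640x3 uint8, blue, green, red), "range_z" (400x640 float32, mm along the optical axis (not along the pixel's ray), 0 where there is no reading), "intrinsics" (3x3 intrinsics, pixels), "R" (3x3) and "t" (3): a world point X has camera coordinates R X + t; the wrist camera has in their place "mount" (4x4, takes a point from camera to tool coordinates, whose origin is the TCP and whose axes are the tool frame's). Camera axes: x right, y down, z forward; pixel columns grow to the right and rows downward; lengths in mm; the calibration is good to about 2 mm. A picture is of the moment at which its call begins: read the wrist's pose just before it.
- arm.job_done(): hands the job in, once; it reports no verdict.
Trained networks look in a picture, given as the dict that the camera call returned (one of the last four; its "shot" number tells which), for a name from the list of things; names that differ only in an ending like _2 or _b are one class to them, and where a whole thing is asked for, a point or a joint stands for the part that bears it (a point fixed in the world has none). Each returns a list of dicts, best first, with "p" (0 to 1); they miss things now and then, are a little off and sometimes report something else, mostly with a low value. They report only what shows in the picture. A call takes as long as a camera call.
- arm.trace(thing, picture): "mask" (400x640 bool, what is visible of it) and "point" ([column, row] in pixels, amid what is visible of it).
- arm.landmark_of(thing, picture): "point" ([column, row] in pixels: a listed point, or the origin of a listed thing).
The state is a dict: "time_s": time; "qpos": joint angles; "joint_velocities": joint speeds; "tau": joint torques, N m; "ee_pos": TCP position; "tcp_rot": TCP orientation; "contact_force": force on the tool from outside, world axes, zero at the start; "wrist_torque": the same for the moment, N m; "grip_width": finger opening in mm.
Only numpy, scipy, OpenCV 4.12 (cv2) and the standard library are available. Lean on these libraries where they do the work, as an engineer would, in place of code of your own. Each camera call takes 0.05 s, during which the arm holds its last target. There are 200 camera calls.

## Task

Use the orange-handled scraper block to push the three loose tile chips off the blue drawer front, keeping the gripper itself off the chips, then stand the scraper upright on the bench beside the drawer front. Next take the shell-studded pull plate by its wooden bar, lift it over the timber fence, and finish still holding it level about 1 cm above the white outline on the drawer front, centred and squared up with the outline, so that I can check the fit. The plate must never touch the drawer front; do not knock the fence, and leave the glue bottle, the cup and the jar where they are.

Things in the scene. Friction and masses are not known exactly. Their poses are not given: they have to be found in the camera images.
- front: blue drawer front, a slab 180 (its x) x 240 (its y) x 18 mm high, lying flat and fixed on the bench; origin at the centre of its underside, z up
- mark (a point): centre of the white painted outline (110 mm along the drawer front's y, 70 mm along its x, the pull plate's footprint) on the drawer front's top face, 18 mm above the bench, at the middle of the drawer front; axes as the drawer front's
- scraper: loose scraper block, about 0.2 kg, standing upright: black rubber foot 36 (its x) x 150 (its y) x 22 mm high, with an orange grip on top, 26 (x) x 64 (y) mm, reaching from 22 to 75 mm height; origin at the centre of the underside; pinch the grip across its x, push along its x. It is on the robot's right of the drawer front
- plate: loose pull plate, about 0.2 kg: dark wood base 70 (its x) x 110 (its y) x 12 mm high studded with white shells (5 mm high, look only), with a pale wooden bar on top, 24 (x) x 70 (y) mm, reaching from 12 to 56 mm height; origin at the centre of the underside; pinch the bar across its x. It is on the robot's left of the fence; either way round fits
- fence: fixed timber fence between the pull plate and the drawer front, 320 (its x) x 24 (its y) x 80 mm high; origin at the centre of its underside
- chip_a: loose terracotta chip of broken tile, 22 x 18 x 10 mm, 11 g, lying flat on the drawer front, within 65 mm of its middle along the drawer front's y and 60 mm along its x; origin at the chip's centre
- chip_b: loose yellow chip of broken tile, 22 x 18 x 10 mm, 11 g, lying flat on the drawer front, within 65 mm of its middle along the drawer front's y and 60 mm along its x; origin at the chip's centre
- chip_c: loose green chip of broken tile, 22 x 18 x 10 mm, 11 g, lying flat on the drawer front, within 65 mm of its middle along the drawer front's y and 60 mm along its x; origin at the chip's centre
- glue: bystander: white glue bottle with a blue cap, 56 mm across, 150 mm high; origin at the centre of the underside
- cup: bystander: paper-white cup, 72 mm across, 75 mm high; origin at the centre of the underside
- jar: bystander: small amber jar with a brass cap, 56 mm across, 65 mm high; origin at the centre of the underside

How it is judged (in metres and radians):
On the way, in this order (a step that is already met when the one before it is completed fails the run):
1. all three chips are off the drawer front ((x of chip_a in the frame of front above 0.091 m or x of chip_a in the frame of front below -0.091 m or y of chip_a in the frame of front above 0.121 m or y of chip_a in the frame of front below -0.121 m) and (x of chip_b in the frame of front above 0.091 m or x of chip_b in the frame of front below -0.091 m or y of chip_b in the frame of front above 0.121 m or y of chip_b in the frame of front below -0.121 m) and (x of chip_c in the frame of front above 0.091 m or x of chip_c in the frame of front below -0.091 m or y of chip_c in the frame of front above 0.121 m or y of chip_c in the frame of front below -0.121 m)), for 0.1 s.
2. the scraper stands upright on the bench beside the drawer front, let go (angle between scraper's own z axis and vertical below 0.15 rad and height (world z) of scraper below 0.008 m and (x of scraper in the frame of front above 0.091 m or x of scraper in the frame of front below -0.091 m or y of scraper in the frame of front above 0.121 m or y of scraper in the frame of front below -0.121 m) and contact force between scraper and the fingers below 0.2 N and contact force between scraper and front below 0.2 N and linear speed of scraper below 0.03 m/s), for 0.2 s.
3. the pull plate passes over the fence (y of plate in the frame of fence between -0.04 and 0.04 m and x of plate in the frame of fence between -0.16 and 0.16 m and height (world z) of plate above 0.08 m), for 0.02 s.
At the end, for the whole second after the job is handed in: Plate held still, underside 3-20 mm over the drawer front, centre within 10 mm of the outline's, turned within 0.12 rad (either way), tilt < 0.12 rad, touching only the gripper; chip centres off the drawer front; scraper upright within 0.15 rad, at rest on the bench beside the drawer front (all of step 1 and all of step 2 and horizontal distance between plate and mark below 0.01 m and z of plate in the frame of mark between 0.003 and 0.02 m and angle between the y axis of plate and the y axis of front, either way round below 0.12 rad and angle between plate's own z axis and vertical below 0.12 rad and contact force between plate and the fingers above 2 N and contact force between plate and front below 0.1 N and contact force between plate and chip_a below 0.1 N and contact force between plate and chip_b below 0.1 N and contact force between plate and chip_c below 0.1 N and contact force between plate and scraper below 0.1 N and contact force between plate and fence below 0.1 N and linear speed of plate below 0.02 m/s); the arm keeps its last pose, push and grip.
It fails at once if the robot or the pull plate pushes a chip itself (contact force between any of chip_a, chip_b, chip_c and the fingers above 0.5 N or contact force between any of chip_a, chip_b, chip_c and the arm above 0.5 N or contact force between any of chip_a, chip_b, chip_c and plate above 0.5 N).
It fails at once if the pull plate touches the drawer front (contact force between plate and front above 0.3 N).
It fails at once if the fence is knocked (contact force between fence and the fingers above 1 N or contact force between fence and the arm above 1 N or contact force between fence and plate above 1 N or contact force between fence and scraper above 1 N).
It fails at once if a bystander is moved by more than 25 mm (distance of any of glue, cup, jar from where it was at the start of the episode above 0.025 m).
It also fails if it takes over 66 s, if anything falls off the work surface, if the arm or the gripper's body presses on something with over 40 N, if the wrist force passes 120 N, or if a joint passes its speed limit or range.

## Working session

There is one attempt and no reset: what is moved stays moved. The work goes in short steps, Python scripts to look and compute and a shell command to move; the robot and the scene stay as the last step left them, time stands still between calls to the robot, and variables do not carry over. Pictures are saved under pics/ and viewed, about 8 in all and at most 12, crops included, and the job is handed in when it is done.

```bash
mkdir -p pics; ls; cat > h.py <<'E'
import numpy as np, cv2
from workcell import arm
from scipy.spatial.transform import Rotation as Rot
def Rt():
    s=arm.get_state(); q=s["tcp_rot"]; return Rot.from_quat([q[1],q[2],q[3],q[0]]).as_matrix(), np.array(s["ee_pos"])
def cloud(p,wr=None):
    K=p["intrinsics"]; z=p["range_z"]; v,u=np.mgrid[:400,:640]
    c=np.stack([(u-K[0][2])/K[0][0]*z,(v-K[1][2])/K[1][1]*z,z],-1)
    if wr is None: return (c-np.array(p["t"]))@np.array(p["R"])
    M=np.array(p["mount"]); R,t=wr
    return (c@M[:3,:3].T+M[:3,3])@R.T+t
def rect(P):
    P=P.astype(np.float32); c,s,a=cv2.minAreaRect(P[:,:2]); return np.round(c,1),np.round(s,1),round(a,1)
E
cat > a.py <<'E'
from h import *
s=arm.get_state(); print({k:np.round(v,3) for k,v in s.items()})
for cam in ["top","scene"]:
    p=arm.read_camera(cam); cv2.imwrite(f"pics/{cam}0.png",p["image"]); C=cloud(p)
    print(cam,np.round(-np.array(p["R"]).T@np.array(p["t"])))
    for n in ["front","scraper","plate","fence","chip_a","chip_b","chip_c","glue","cup","jar"]:
        for d in arm.trace(n,p)[:1]:
            m=d["mask"]&(p["range_z"]>0); P=C[m]
            if len(P)<8: print(n,d["p"],len(P)); continue
            h=np.percentile(P[:,2],90); T=P[abs(P[:,2]-h)<6]
            print(n,round(d["p"],2),np.round(d["point"]),len(P),"top z",round(h,1),"rect",*rect(T),"med",np.round(np.median(T,0),1))
E
python3 a.py
```

```text
pics
{'time_s': np.float64(0.0), 'qpos': array([-1.405,  0.264, -0.049,  1.259, -0.   ,  1.415]), 'joint_velocities': array([ 0.002, -0.   ,  0.002,  0.001, -0.   ,  0.   ]), 'tau': array([ 1.0000e-03, -6.3761e+01,  3.8456e+01,  1.4000e-02, -0.0000e+00,
        0.0000e+00]), 'ee_pos': array([ 165.491, -497.986,  247.843]), 'tcp_rot': array([ 0.574, -0.573,  0.414, -0.413]), 'contact_force': array([-0.071,  0.36 ,  0.749]), 'wrist_torque': array([0.034, 0.01 , 0.049]), 'grip_width': np.float64(85.468)}
top [ 404.  -37. 1036.]Traceback (most recent call last):
  File "a.py", line 11, in <module>
    print(n,round(d["p"],2),np.round(d["point"]),len(P),"top z",round(h,1),"rect",*rect(T),"med",np.round(np.median(T,0),1))
                                                                                   ~~~~^^^
  File "h.py", line 13, in rect
    P=P.astype(np.float32); c,s,a=cv2.minAreaRect(P[:,:2]); return np.round(c,1),np.round(s,1),round(a,1)
                                  ~~~~~~~~~~~~~~~^^^^^^^^^
cv2.error: OpenCV(4.12.0) /io/opencv/modules/imgproc/src/convhull.cpp:143: error: (-215:Assertion failed) total >= 0 && (depth == CV_32F || depth == CV_32S) in function 'convexHull'
```

```bash
sed -i 's/cv2.minAreaRect(P\[:,:2\])/cv2.minAreaRect(np.ascontiguousarray(P[:,:2]))/' h.py; python3 a.py; python3 -c "
import cv2,numpy as np
a=cv2.imread('pics/top0.png');cv2.imwrite('pics/v0.png',a)"
```

```text
{'time_s': np.float64(0.1), 'qpos': array([-1.405,  0.263, -0.049,  1.259, -0.   ,  1.416]), 'joint_velocities': array([-0.   , -0.001,  0.002,  0.001,  0.   , -0.001]), 'tau': array([ 3.0000e-03, -6.3858e+01,  3.8506e+01,  1.0000e-02, -0.0000e+00,
       -0.0000e+00]), 'ee_pos': array([ 165.509, -497.982,  247.889]), 'tcp_rot': array([ 0.574, -0.573,  0.414, -0.413]), 'contact_force': array([ 0.727, -0.287, -0.024]), 'wrist_torque': array([-0.027, -0.023, -0.057]), 'grip_width': np.float64(85.801)}
top [ 404.  -37. 1036.]
front 0.82 [344. 162.] 6474 top z 21.6 rect [ 596.9 -117.9] [239.4 180.6] 77.3 med [ 593.3 -116.2   19.3]
scraper 0.73 [423. 207.] 862 top z 76.8 rect [ 479.5 -330.1] [24.2 61.8] 0.7 med [ 479.3 -329.9   76. ]
plate 0.94 [176. 211.] 1220 top z 57.1 rect [478.8 299.6] [69.2 23.9] 80.2 med [478.9 298.2  56.7]
fence 0.95 [258. 170.] 1886 top z 82.8 rect [562.5  99.8] [318.8  24.7] 2.7 med [558.1  99.3  80.9]
chip_a 0.52 [349. 156.] 58 top z 31.4 rect [ 616.5 -130.9] [17.7 22. ] 76.2 med [ 615.8 -130.9   29.4]
chip_b 0.52 [349. 156.] 58 top z 31.4 rect [ 616.5 -130.9] 
[... 766 characters left out ...]
96.8  55.9]
fence 0.6 [385. 207.] 3360 top z 81.1 rect [563.1 100. ] [320.7  26.8] 2.8 med [599.   99.   80.5]
chip_a 0.68 [321. 241.] 98 top z 29.8 rect [634.1 -76.9] [17.4 22.8] 60.0 med [636.  -77.5  28.6]
chip_b 0.68 [321. 241.] 98 top z 29.8 rect [634.1 -76.9] [17.4 22.8] 60.0 med [636.  -77.5  28.6]
chip_c 0.68 [321. 241.] 98 top z 29.8 rect [634.1 -76.9] [17.4 22.8] 60.0 med [636.  -77.5  28.6]
glue 0.6 [492. 221.] 1632 top z 135.8 rect [746.4 248. ] [23.3 10.4] 38.9 med [748.4 246.  137.7]
cup 0.85 [195. 320.] 2257 top z 74.9 rect [ 758.1 -337.2] [69.6 71.4] 86.5 med [ 757.5 -339.9   74.7]
jar 0.94 [380. 150.] 519 top z 65.9 rect [351.4 210.7] [45.9 51.2] 76.9 med [355.7 210.6  65.5]
```

View pics/top0.png

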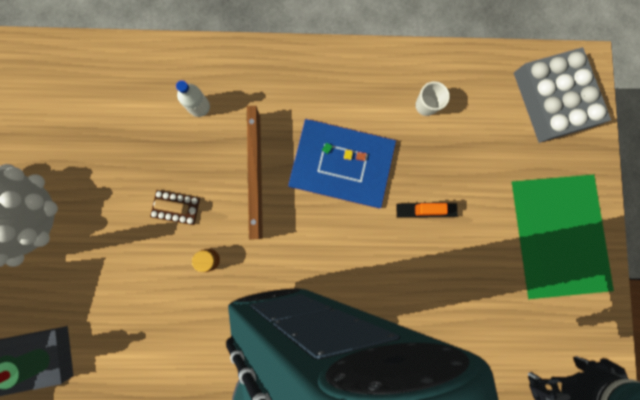

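The top view shows the front at (344,163), with the chips at green (327,148), yellow (348,155) and red (361,156). The fence is at (254,173), the scraper at (428,209) and the plate at (175,207). Next I'll locate the chips by colour and add a helper that computes moves.

```bash
cat >> h.py <<'E'
def go(x,y,z,yaw):
    "units: turn about tool y first, then travel in the turned tool frame"
    R,t=Rt(); cy=np.degrees(np.arctan2(R[1,0],R[0,0])); d=(yaw-cy+180)%360-180
    a=np.radians(yaw); X=np.array([np.cos(a),np.sin(a),0]); Y=np.array([0,0,-1.]); Z=np.cross(X,Y)
    D=(np.array([x,y,z])-t)/50
    print("at",np.round(t,1),"yaw",round(cy,1),"tilt",np.round(np.degrees(np.arccos(np.clip(-R[2,1],-1,1))),2),"| turn y",round(-d/8,2),"| travel turned",np.round([D@X,D@Y,D@Z],2),"| travel now",np.round(D@R,2))
def chips(p,C,F=None):
    hsv=cv2.cvtColor(p["image"],cv2.COLOR_BGR2HSV); H,S,V=[hsv[...,i].astype(int) for i in range(3)]
    reg=(C[...,0]>470)&(C[...,0]<780)&(abs(C[...,1]+117)<170)&(C[...,2]<60)&(p["range_z"]>0)
    for n,m in [("yel",(H>=20)&(H<=34)&(S>150)&(V>120)),("grn",(H>40)&(H<85)&(S>90)),("ter",((H<14)|(H>172))&(S>110)&(V>60))]:
        m&=reg; k,l,st,ce=cv2.connectedComponentsWithStats(m.astype(np.uint8))
        for i in range(1,k):
            if st[i,4]<12: continue
            q=np.median(C[l==i],0); a=np.radians(-12.7); d=q[:2]-[597,-117.5]
            print(n,st[i,4],np.round(q,1),"front xy",np.round([d@[np.cos(a),np.sin(a)],d@[-np.sin(a),np.cos(a)]],1))
E
python3 - <<'E'
from h import *
for c in ["top","scene"]:
    p=arm.read_camera(c); print(c); chips(p,cloud(p))
go(480,-330,160,1.5)
E
```

```text
top
yel 54 [ 615.9 -131.2   29.2] front xy [21.4 -9.2]
grn 71 [630.9 -78.1  28.8] front xy [24.4 45.8]
ter 53 [ 611.8 -163.8   29. ] front xy [ 24.7 -41.9]
scene
yel 75 [ 620.6 -131.1   28.5] front xy [26.1 -8.1]
grn 85 [636.6 -78.2  28.2] front xy [30.  47.1]
ter 82 [ 616.8 -163.7   28.3] front xy [ 29.4 -40.7]
at [ 165.5 -498.2  248.3] yaw -71.6 tilt 0.0 | turn y -9.14 | travel turned [6.38 1.77 3.2 ] | travel now [-1.21  1.77  7.03]
```

```bash
python3 -m jog '{"travel":[[-0.15,0,0.88],[-0.15,0,0.88],[-0.15,0,0.88],[-0.15,0.1,0.88],[-0.15,0.1,0.88],[-0.15,0.1,0.88],[-0.15,0.1,0.88],[-0.15,0,0.88]],"turn":[[0,0,0],[0,0,0],[0,0,0],[0,0,0],[0,0,0],[0,0,0],[0,0,0],[0,0,0]],"jaw":[85,85,85,85,85,85,85,85]}'; python3 -m jog '{"travel":[[0,0,0],[0,0,0],[0,0,0],[0,0,0],[0,0,0],[0,0,0],[0,0,0],[0,0,0],[0,0,0],[0,0,0]],"turn":[[0,-0.92,0],[0,-0.92,0],[0,-0.92,0],[0,-0.92,0],[0,-0.92,0],[0,-0.92,0],[0,-0.92,0],[0,-0.92,0],[0,-0.92,0],[0,-0.92,0]],"jaw":[85,85,85,85,85,85,85,85,85,85]}'; python3 -c "
from h import *
go(480,-330,160,1.5)"
```

```text
time_s: 2.1
ee_pos: [488.6, -328.1, 227.6]
tcp_rot: [-0.571, 0.572, -0.416, 0.417]
contact_force: [0.2, -1.3, -0.7]
grip_width: 85.0
time_s: 3.1
ee_pos: [494.4, -323.5, 225.9]
tcp_rot: [-0.706, 0.707, 0.029, -0.029]
contact_force: [0.2, 0.3, -0.2]
grip_width: 84.7
at [ 494.4 -323.5  225.9] yaw 4.7 tilt 0.06 | turn y 0.39 | travel turned [-0.29  1.32 -0.12] | travel now [-0.3   1.32 -0.11]
```

```bash
cat > w.py <<'E'
import sys
from h import *
def look(n,f=None,zmin=None):
    wr=Rt(); p=arm.read_camera("wrist"); C=cloud(p,wr)
    if f: cv2.imwrite("pics/"+f,p["image"])
    for d in arm.trace(n,p)[:1]:
        P=C[d["mask"]&(p["range_z"]>0)]; h=np.percentile(P[:,2],90); T=P[abs(P[:,2]-h)<5]
        print(n,round(d["p"],2),np.round(d["point"]),len(P),"top",round(h,1),"rect",*rect(T),"med",np.round(np.median(T,0),1))
    return p,C,wr
if __name__=="__main__": look(sys.argv[1],sys.argv[2] if len(sys.argv)>2 else None)
E
python3 w.py scraper w1.png
```

```text
scraper 0.56 [303. 173.] 5477 top 75.9 rect [ 477.5 -329.9] [26.  63.8] 1.0 med [ 477.6 -328.3   75.4]
```

View pics/w1.png

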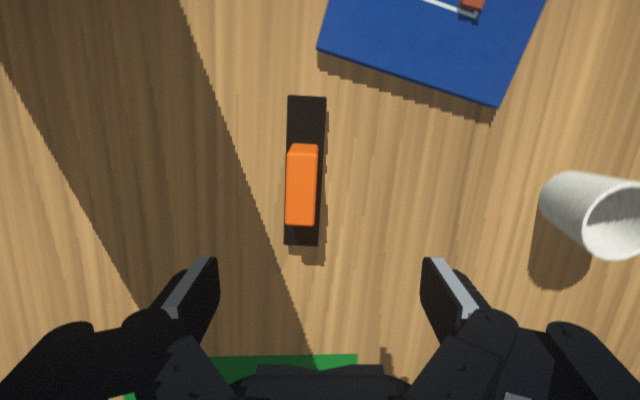

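Wrist view: the scraper is upright, with its grip at (303,185) and clear space around it. I'll descend and grip it.

```bash
python3 -m jog '{"travel":[[-0.31,0,-0.13],[0,0.6,0],[0,0.6,0],[0,0.6,0],[0,0.6,0]],"turn":[[0,0.45,0],[0,0,0],[0,0,0],[0,0,0],[0,0,0]],"jaw":[85,85,85,85,85]}'; python3 -c "
from h import *
go(478.5,-330,51,1)"
```

```text
time_s: 3.7
ee_pos: [481.0, -333.6, 106.3]
tcp_rot: [-0.705, 0.71, -0.002, 0.006]
contact_force: [0.4, -0.2, 0.2]
grip_width: 85.0
at [ 481.  -333.6  106.3] yaw -0.6 tilt 0.54 | turn y -0.2 | travel turned [-0.05  1.11  0.07] | travel now [-0.06  1.11  0.08]
```

```bash
cat >> h.py <<'E'
_go=go
def go(x,y,z,yaw):
    _go(x,y,z,yaw); R,t=Rt(); a=np.radians(yaw); X=np.array([np.cos(a),np.sin(a),0]); Y=np.array([0,0,-1.])
    G=np.stack([X,Y,np.cross(X,Y)],1); print("full turn units",np.round(np.degrees(Rot.from_matrix(R.T@G).as_rotvec())/8,2))
E
python3 -m jog '{"travel":[[-0.06,0.4,0.07],[0,0.4,0],[0,0.25,0],[0,0,0]],"turn":[[0,-0.2,0],[0,0,0],[0,0,0],[0,0,0]],"jaw":[85,85,85,85]}'; python3 -c "
from h import *
go(478.5,-330,51,1)"
```

```text
time_s: 4.1
ee_pos: [476.4, -328.7, 47.9]
tcp_rot: [-0.706, 0.708, 0.001, 0.001]
contact_force: [-0.1, -0.5, 0.4]
grip_width: 85.0
at [ 476.4 -328.7   47.9] yaw -0.0 tilt 0.21 | turn y -0.13 | travel turned [ 0.04 -0.06 -0.03] | travel now [ 0.04 -0.06 -0.03]
full turn units [ 0.02 -0.13  0.01]
```

```bash
python3 -m jog '{"travel":[[0.04,-0.05,-0.03],[0,0,0],[0,0,0],[0,0,0],[0,0,0],[0,0,0],[0,0,0],[0,0,0]],"turn":[[0,-0.13,0],[0,0,0],[0,0,0],[0,0,0],[0,0,0],[0,0,0],[0,0,0],[0,0,0]],"jaw":[85,20,20,20,20,20,20,20]}'; python3 -m jog '{"travel":[[0,-0.2,0],[0,-0.5,0],[0,-0.5,0],[0,0,0]],"turn":[[0,0,0],[0,0,0],[0,0,0],[0,0,0]],"jaw":[20,20,20,20]}'; python3 - <<'E'
from h import *
a=np.radians(-12.7);ex=np.array([np.cos(a),np.sin(a)]);ey=np.array([-ex[1],ex[0]])
P=np.array([597,-117.5])-30*ex+2*ey; print("start",P,"end",P+130*ex)
go(*P,105,-12.7)
p=arm.read_camera("scene"); C=cloud(p); R,t=Rt()
for d in arm.trace("scraper",p)[:1]:
    Q=C[d["mask"]&(p["range_z"]>0)]; print("z range",np.percentile(Q[:,2],[1,5,95]),"tcp",t)
E
```

```text
time_s: 4.9
ee_pos: [479.6, -331.3, 53.5]
tcp_rot: [-0.705, 0.709, 0.006, -0.003]
contact_force: [0.5, 0.5, -1.7]
grip_width: 25.0
time_s: 5.3
ee_pos: [478.8, -330.5, 116.6]
tcp_rot: [-0.706, 0.709, 0.006, -0.004]
contact_force: [0.2, -1.0, -2.4]
grip_width: 25.5
start [ 568.17365609 -108.95354478] end [ 694.9931468  -137.53355135]
at [ 478.8 -330.5  116.6] yaw 0.8 tilt 0.3 | turn y 1.68 | travel turned [0.77 0.23 4.71] | travel now [1.84 0.22 4.41]
full turn units [0.03 1.68 0.03]
z range [ 2.63150041  9.31187375 20.3536097 ] tcp [ 478.40313639 -330.07235276  114.98888744]
```

```bash
python3 -m jog '{"travel":[[0,0,0],[0,0,0],[0.13,0,0.75],[0.13,0,0.75],[0.13,0,0.75],[0.13,0,0.75],[0.13,0,0.75],[0.13,0,0.75],[0,0,0]],"turn":[[0,0.84,0],[0,0.84,0],[0,0,0],[0,0,0],[0,0,0],[0,0,0],[0,0,0],[0,0,0],[0,0,0]],"jaw":[20,20,20,20,20,20,20,20,20]}'; python3 - <<'E'
from h import *
go(568.2,-109,76,-12.7)
wr=Rt(); p=arm.read_camera("wrist"); cv2.imwrite("pics/w2.png",p["image"]); C=cloud(p,wr); chips(p,C)
for d in arm.trace("scraper",p)[:1]:
    P=C[d["mask"]&(p["range_z"]>0)]; print(np.percentile(P,[1,50,99],axis=0).round(1))
E
```

```text
time_s: 6.3
ee_pos: [566.1, -110.7, 103.4]
tcp_rot: [0.703, -0.701, 0.087, -0.079]
contact_force: [-1.0, -1.7, -2.5]
grip_width: 25.2
at [ 566.1 -110.7  103.4] yaw -13.5 tilt 0.69 | turn y -0.1 | travel turned [0.03 0.55 0.04] | travel now [0.04 0.55 0.04]
full turn units [-0.02 -0.1  -0.08]
yel 1119 [ 613.8 -127.7   28.3] front xy [18.6 -6.2]
grn 1291 [629.1 -75.5  28.5] front xy [22. 48.]
ter 1033 [ 610.3 -159.2   28.3] front xy [ 22.1 -37.8]
[[ 551.1 -132.5   71.6]
 [ 570.4  -80.4  121.3]
 [ 594.9  -35.9  126.6]]
```

View pics/w2.png

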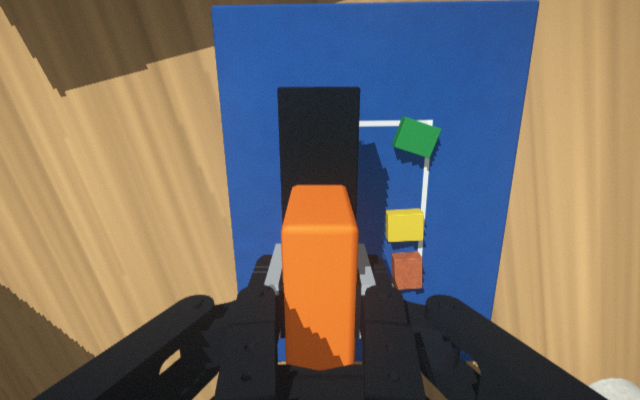

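The scraper is aligned with the slab, and the chips sit ahead of its +x face: green (417,138), yellow (405,225), red (407,270). I'll lower it to hover about 2 mm above the slab and check before pushing.

```bash
python3 -m jog '{"travel":[[0,0.2,0.03],[0,0.2,0],[0,0.15,0],[0,0,0]],"turn":[[-0.02,-0.1,-0.08],[0,0,0],[0,0,0],[0,0,0]],"jaw":[20,20,20,20]}'; python3 -c "
from h import *
go(695,-137.5,74,-12.7)"
```

```text
time_s: 6.8
ee_pos: [563.5, -115.3, 73.0]
tcp_rot: [-0.702, 0.703, -0.082, 0.079]
contact_force: [-0.1, 0.8, -1.2]
grip_width: 25.6
at [ 563.5 -115.3   73. ] yaw -13.0 tilt 0.24 | turn y -0.04 | travel turned [ 2.66 -0.02  0.14] | travel now [ 2.66 -0.03  0.16]
full turn units [ 0.02 -0.04 -0.03]
```

```bash
python3 -m jog '{"travel":[[0,-0.03,0.16],[0.25,0,0],[0.25,0,0],[0.25,0,0],[0.25,0,0],[0.25,0,0]],"turn":[[0,0,0],[0,0,0],[0,0,0],[0,0,0],[0,0,0],[0,0,0]],"jaw":[20,20,20,20,20,20]}'; python3 -c "
from h import *
go(695,-137.5,74.5,-12.7)
wr=Rt(); p=arm.read_camera('wrist'); chips(p,cloud(p,wr))"
```

```text
time_s: 7.4
ee_pos: [627.7, -120.9, 76.3]
tcp_rot: [-0.702, 0.703, -0.083, 0.08]
contact_force: [-0.2, 0.3, -1.9]
grip_width: 25.1
at [ 627.7 -120.9   76.3] yaw -13.2 tilt 0.25 | turn y -0.07 | travel turned [ 1.39  0.04 -0.03] | travel now [ 1.39  0.03 -0.01]
full turn units [ 0.01 -0.06 -0.03]
yel 733 [ 656.5 -133.5   28.3] front xy [61.6 -2.5]
grn 1484 [665.8 -79.7  28.5] front xy [58.8 52. ]
ter 497 [633.5 -88.5  53.3] front xy [29.3 36.4]
```

```bash
python3 -m jog '{"travel":[[0.2,0.04,0],[0.25,0,0],[0.25,0,0],[0.25,0,0],[0.25,0,0],[0.25,0,0],[0,0,0],[0,0,0]],"turn":[[0,-0.05,0],[0,0,0],[0,0,0],[0,0,0],[0,0,0],[0,0,0],[0,0,0],[0,0,0]],"jaw":[20,20,20,20,20,20,20,20]}'; python3 - <<'E'
from h import *
go(695,-137.5,74.5,-12.7)
wr=Rt(); p=arm.read_camera('wrist'); cv2.imwrite("pics/w3.png",p["image"]); chips(p,cloud(p,wr))
p=arm.read_camera('scene'); cv2.imwrite("pics/s3.png",p["image"]); chips(p,cloud(p))
a=cv2.resize(cv2.imread("pics/w3.png"),(400,250)); b=p["image"][150:400,100:500]; cv2.imwrite("pics/v3.png",np.hstack([a,b]))
E
```

```text
time_s: 8.25
ee_pos: [702.2, -135.7, 76.3]
tcp_rot: [-0.702, 0.703, -0.08, 0.078]
contact_force: [-1.1, 0.7, -2.0]
grip_width: 25.6
at [ 702.2 -135.7   76.3] yaw -12.9 tilt 0.15 | turn y -0.02 | travel turned [-0.13  0.04 -0.07] | travel now [-0.13  0.04 -0.07]
full turn units [ 0.01 -0.02 -0.02]
yel 157 [ 724.3 -149.5   10.6] front xy [131.2  -3.2]
grn 395 [735.3 -94.   10.4] front xy [129.7  53.3]
ter 499 [ 707.8 -103.1   53.3] front xy [105.   38.4]
yel 128 [ 721.  -152.3   10.1] front xy [128.6  -6.7]
grn 114 [732.2 -95.3  10.2] front xy [127.   51.4]
ter 21 [ 719.8 -107.    46.1] front xy [117.5  37.2]
ter 20 [ 701.  -164.3   45.5] front xy [111.7 -22.8]
ter 27 [ 716.  -132.6   51.7] front xy [119.4  11.4]
ter 131 [ 710.8 -182.8   10.2] front xy [125.3 -38.7]
```

View pics/v3.png

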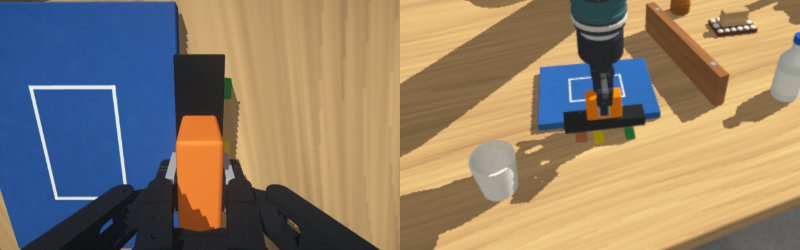

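All three chips are off the slab and lying on the bench at front-x of about 127 mm. I'll lift the scraper and take it back to where it stood.

```bash
python3 -m jog '{"travel":[[0,-0.6,0],[0,-0.6,0],[0,0,0]],"turn":[[0,0,0],[0,0,0],[0,0,0]],"jaw":[20,20,20]}'; python3 -c "
from h import *
go(478,-335,120,1)"
```

```text
time_s: 8.65
ee_pos: [700.0, -134.9, 137.9]
tcp_rot: [-0.703, 0.703, -0.081, 0.077]
contact_force: [-0.0, -0.1, -1.6]
grip_width: 25.5
at [ 700.  -134.9  137.9] yaw -12.9 tilt 0.3 | turn y -1.74 | travel turned [-4.51  0.36 -3.92] | travel now [-3.43  0.38 -4.89]
full turn units [ 0.   -1.74 -0.04]
```

```bash
python3 -m jog '{"travel":[[-0.43,0,-0.61],[-0.43,0,-0.61],[-0.43,0,-0.61],[-0.43,0,-0.61],[-0.43,0,-0.61],[-0.43,0,-0.61],[-0.43,0,-0.61],[-0.43,0,-0.61],[0,0,0],[0,0,0],[0,0,0]],"turn":[[0,0,0],[0,0,0],[0,0,0],[0,0,0],[0,0,0],[0,0,0],[0,0,0],[0,0,0],[0,-0.87,0],[0,-0.87,0],[0,0,0]],"jaw":[20,20,20,20,20,20,20,20,20,20,20]}'; python3 -c "
from h import *
go(478,-335,55,1)"
```

```text
time_s: 9.75
ee_pos: [462.7, -337.0, 133.4]
tcp_rot: [0.708, -0.706, -0.006, 0.012]
contact_force: [-0.2, 0.4, -2.5]
grip_width: 25.3
at [ 462.7 -337.   133.4] yaw 1.5 tilt 0.52 | turn y 0.06 | travel turned [0.31 1.57 0.03] | travel now [0.32 1.56 0.03]
full turn units [-0.02  0.06 -0.06]
```

```bash
python3 -m jog '{"travel":[[0.2,0.35,0],[0,0.35,0],[0,0.35,0],[0,0.3,0],[0,0,0],[0,0,0]],"turn":[[-0.02,0.06,-0.06],[0,0,0],[0,0,0],[0,0,0],[0,0,0],[0,0,0]],"jaw":[20,20,20,20,20,20]}'; python3 -c "
from h import *
go(478,-335,54,1)"
```

```text
time_s: 10.35
ee_pos: [472.0, -333.9, 62.6]
tcp_rot: [0.707, -0.707, 0.001, -0.001]
contact_force: [-0.7, -0.3, -2.2]
grip_width: 25.1
at [ 472.  -333.9   62.6] yaw -0.2 tilt 0.06 | turn y -0.14 | travel turned [ 0.12  0.17 -0.02] | travel now [ 0.12  0.17 -0.02]
full turn units [-0.01 -0.14 -0.  ]
```

```bash
python3 -m jog '{"travel":[[0,0.08,0],[0,0.06,0],[0,0.03,0],[0,0,0]],"turn":[[0,0,0],[0,0,0],[0,0,0],[0,0,0]],"jaw":[20,20,20,20]}'
```

```text
time_s: 10.75
ee_pos: [472.7, -334.2, 55.4]
tcp_rot: [-0.707, 0.707, -0.001, 0.002]
contact_force: [0.8, -0.1, -2.4]
grip_width: 25.5
```

```bash
python3 -m jog '{"travel":[[0,0.05,0],[0,0.03,0],[0,0,0]],"turn":[[0,0,0],[0,0,0],[0,0,0]],"jaw":[20,20,20]}'
```

```text
time_s: 11.05
ee_pos: [472.8, -334.4, 53.8]
tcp_rot: [-0.706, 0.708, -0.001, 0.003]
contact_force: [-1.1, -0.0, -1.9]
grip_width: 25.1
```

```bash
python3 -m jog '{"travel":[[0,0.05,0],[0,0.03,0],[0,0,0]],"turn":[[0,0,0],[0,0,0],[0,0,0]],"jaw":[20,20,20]}'
```

```text
time_s: 11.35
ee_pos: [473.1, -334.6, 53.7]
tcp_rot: [-0.705, 0.709, 0.0, 0.004]
contact_force: [-0.9, 0.5, -2.1]
grip_width: 25.4
```

```bash
python3 -m jog '{"travel":[[0,0.1,0],[0,0.05,0],[0,0,0],[0,0,0]],"turn":[[0,0,0],[0,0,0],[0,0,0],[0,0,0]],"jaw":[20,20,20,20]}'; python3 -c "
from h import *
for i in range(1):
  p=arm.read_camera('scene'); C=cloud(p); s=arm.get_state(); print(s['ee_pos'],s['contact_force'])
m=(abs(C[...,1]+334)<90)&(abs(C[...,0]-491)<14)&(C[...,2]>8)&(C[...,2]<60); print(np.percentile(C[m][:,2],[1,10,50,90]),m.sum())
im=p['image'].copy(); cv2.imwrite('pics/s4.png',cv2.resize(im[130:310,60:330],(800,533)))"
```

```text
time_s: 11.75
ee_pos: [473.5, -335.6, 51.8]
tcp_rot: [-0.703, 0.711, 0.001, 0.005]
contact_force: [0.5, -0.3, -3.2]
grip_width: 25.2
[ 473.46644182 -335.58118155   51.6768081 ] [-0.56913357 -0.3166609  -2.15254942]
[ 8.60561348 11.59148425 23.37219922 50.63222734] 1036
```

View pics/s4.png

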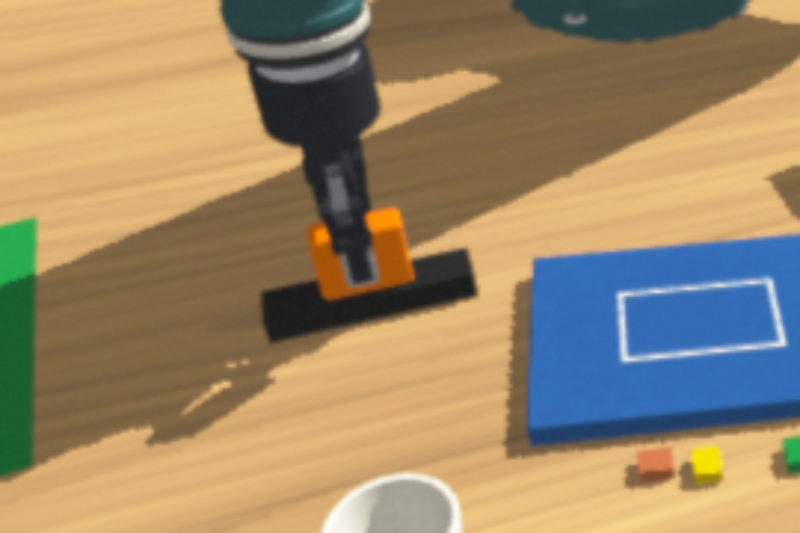

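The scraper is down on the bench, clear of the front, and its foot top reads about 23 mm. I'll release it and retreat upwards.

```bash
python3 -m jog '{"travel":[[0,0,0],[0,0,0],[0,0,0],[0,0,0],[0,0,0],[0,-0.5,0],[0,-0.8,0],[0,-0.9,0],[0,-0.9,0],[0,0,0]],"turn":[[0,0,0],[0,0,0],[0,0,0],[0,0,0],[0,0,0],[0,0,0],[0,0,0],[0,0,0],[0,0,0],[0,0,0]],"jaw":[85,85,85,85,85,85,85,85,85,85]}'; python3 w.py scraper w5.png; python3 -c "
from h import *
go(479,299,230,-9.8)
p=arm.read_camera('scene');C=cloud(p)
d=arm.trace('scraper',p)[0];P=C[d['mask']&(p['range_z']>0)];h=P[:,2].max();T=P[P[:,2]>70];print('scraper top',np.percentile(T[:,2],[5,50,95]),rect(T))"
```

```text
time_s: 12.8
ee_pos: [471.5, -333.4, 210.1]
tcp_rot: [-0.704, 0.71, 0.0, 0.004]
contact_force: [0.3, -1.0, -0.8]
grip_width: 84.8
scraper 0.9 [319. 167.] 6174 top 75.9 rect [ 472.3 -333.1] [63.  25.9] 89.6 med [ 472.2 -331.1   75.4]
at [ 470.4 -332.4  205.5] yaw -0.3 tilt 0.24 | turn y 1.19 | travel turned [-1.98 -0.49 12.47] | travel now [ 0.11 -0.54 12.63]
full turn units [0.03 1.19 0.01]Traceback (most recent call last):
  File "<string>", line 5, in <module>
    d=arm.trace('scraper',p)[0];P=C[d['mask']&(p['range_z']>0)];h=P[:,2].max();T=P[P[:,2]>70];print('scraper top',np.percentile(T[:,2],[5,50,95]),rect(T))
                                                                                                                  ~~~~~~~~~~~~~^^^^^^^^^^^^^^^^^^
    return _quantile_unchecked(
        a, q, axis, out, overwrite_input, method, keepdims, weights)
    return _ureduce(a,
                    func=_quantile_ureduce_func,
    ...<5 lines>...
                    overwrite_input=overwrite_input,
                    method=method)
    r = func(a, **kwargs)
    result = _quantile(arr,
                       quantiles=q,
    ...<2 lines>...
                       out=out,
                       weights=wgt)
    slices_having_nans = np.isnan(arr[-1, ...])
                                  ~~~^^^^^^^^^
IndexError: index -1 is out of bounds for axis 0 with size 0
```

```bash
python3 -m jog '{"travel":[[0,-0.3,0.6],[0,-0.3,0.8],[0,0,0.9],[0,0,0.9],[0,0,0.9],[0,0,0.9],[0,0,0.9],[0,0,0.9],[0,0,0.9],[0,0,0.9],[0,0,0.9],[0,0,0.9]],"turn":[[0,0,0],[0,0,0],[0,0,0],[0,0,0],[0,0,0],[0,0,0],[0,0,0],[0,0,0],[0,0,0],[0,0,0],[0,0,0],[0,0,0]],"jaw":[85,85,85,85,85,85,85,85,85,85,85,85]}';  python3 -c "
from h import *
go(479,299,230,-9.8)"
```

```text
time_s: 14.2
ee_pos: [466.9, 204.1, 220.3]
tcp_rot: [0.709, -0.705, 0.014, 0.004]
contact_force: [0.6, -0.3, 1.2]
grip_width: 84.8
at [466.9 204.1 220.3] yaw -0.8 tilt 1.46 | turn y 1.12 | travel turned [-0.08 -0.19  1.91] | travel now [ 0.21 -0.19  1.9 ]
full turn units [-0.02  1.12 -0.18]
```

```bash
python3 -m jog '{"travel":[[0.1,0,0.65],[0.1,0,0.65],[0,0,0.5],[0,0,0],[0,0,0],[0,0,0]],"turn":[[0,0,0],[0,0,0],[0,0,0],[-0.02,0.56,-0.18],[0,0.56,0],[0,0,0]],"jaw":[85,85,85,85,85,85]}';  python3 -c "
from h import *
go(479,299,51,-9.8)"; python3 w.py plate w6.png
```

```text
time_s: 14.8
ee_pos: [473.7, 303.1, 210.7]
tcp_rot: [-0.703, 0.706, -0.064, 0.055]
contact_force: [-0.1, 0.1, 0.1]
grip_width: 85.1
at [473.7 303.1 210.7] yaw -9.6 tilt 0.79 | turn y 0.02 | travel turned [ 0.12  3.19 -0.06] | travel now [ 0.16  3.19 -0.04]
full turn units [ 0.04  0.02 -0.09]
plate 0.84 [325. 168.] 8134 top 56.6 rect [476.3 301.4] [69.1 23.6] 80.1 med [476.4 303.8  56.3]
```

View pics/w6.png

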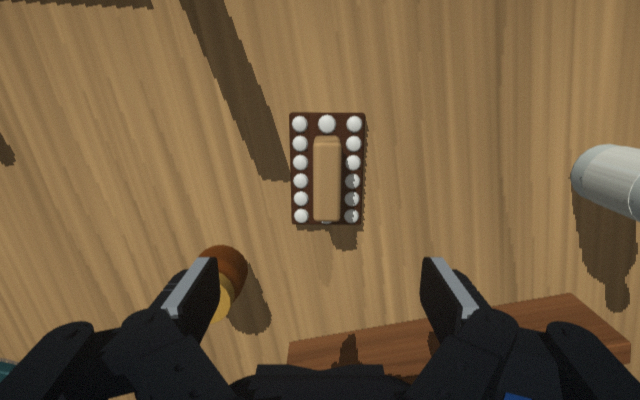

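The plate is at (327,170) in the wrist view, squared with the jaws, and the jar is clear at (225,270). I'll descend onto the bar.

```bash
python3 -m jog '{"travel":[[0.08,0,-0.05],[0,0.6,0],[0,0.6,0],[0,0.6,0],[0,0.6,0],[0,0.4,0],[0,0,0]],"turn":[[0.04,0.02,-0.09],[0,0,0],[0,0,0],[0,0,0],[0,0,0],[0,0,0],[0,0,0]],"jaw":[85,85,85,85,85,85,85]}';  python3 -c "
from h import *
go(477,300.5,41,-9.8)"
```

```text
time_s: 15.6
ee_pos: [480.2, 296.3, 66.6]
tcp_rot: [0.705, -0.704, 0.055, -0.06]
contact_force: [0.6, -0.2, 0.4]
grip_width: 84.8
at [480.2 296.3  66.6] yaw -9.3 tilt 0.41 | turn y 0.06 | travel turned [-0.08  0.51  0.07] | travel now [-0.08  0.51  0.07]
full turn units [-0.02  0.06  0.05]
```

```bash
python3 -m jog '{"travel":[[-0.06,0.25,0.08],[0,0.2,0],[0,0,0],[0,0,0]],"turn":[[-0.02,0.06,0.05],[0,0,0],[0,0,0],[0,0,0]],"jaw":[85,85,85,85]}';  python3 -c "
from h import *
go(477,300.5,41,-9.8)"
```

```text
time_s: 16.0
ee_pos: [479.3, 301.0, 44.6]
tcp_rot: [0.705, -0.704, 0.059, -0.061]
contact_force: [0.7, 0.7, -0.4]
grip_width: 85.4
at [479.3 301.   44.6] yaw -9.8 tilt 0.13 | turn y 0.0 | travel turned [-0.04  0.07 -0.02] | travel now [-0.04  0.07 -0.02]
full turn units [-0.01  0.    0.01]
```

```bash
python3 -m jog '{"travel":[[-0.04,0.07,-0.02],[0,0,0],[0,0,0],[0,0,0],[0,0,0],[0,0,0],[0,0,0],[0,0,0]],"turn":[[0,0,0],[0,0,0],[0,0,0],[0,0,0],[0,0,0],[0,0,0],[0,0,0],[0,0,0]],"jaw":[85,18,18,18,18,18,18,18]}';  python3 -m jog '{"travel":[[0,-0.3,0],[0,-0.6,0],[0,-0.8,0],[0,-0.8,0],[0,-0.4,0],[0,0,0]],"turn":[[0,0,0],[0,0,0],[0,0,0],[0,0,0],[0,0,0],[0,0,0]],"jaw":[18,18,18,18,18,18]}'; cat > m.py <<'E'
from h import *
wr=Rt(); p=arm.read_camera("wrist"); C=cloud(p,wr); R,t=wr; s=arm.get_state()
print("tcp",t.round(1),"F",np.round(s["contact_force"],1),"w",round(s["grip_width"],1)); cv2.imwrite("pics/wm.png",p["image"])
d=arm.trace("plate",p)[0]; M=d["mask"]&(p["range_z"]>0); P=C[M]; L=(P-t)@R
print("p",d["p"],"tool-frame y pct",np.percentile(L[:,1],[1,10,30,50,70,90,99]).round(1))
B=L[(L[:,1]>8)&(L[:,1]<60)]; print("base pts",len(B),"x",np.percentile(B[:,0],[1,50,99]).round(1),"z",np.percentile(B[:,2],[1,99]).round(1))
E
python3 m.py
```

```text
time_s: 16.8
ee_pos: [478.0, 300.8, 42.8]
tcp_rot: [0.705, -0.704, 0.058, -0.062]
contact_force: [0.3, 0.2, -0.3]
grip_width: 23.3
time_s: 17.4
ee_pos: [475.6, 299.6, 190.7]
tcp_rot: [-0.704, 0.705, -0.06, 0.06]
contact_force: [-0.2, -0.3, -3.8]
grip_width: 23.1
tcp [475.6 299.6 190.7] F [ 0.2  0.2 -2.6] w 22.8
p 0.83 tool-frame y pct [-14.8 -14.  -13.   26.2  29.6  30.8  36.5]
base pts 13897 x [-35.7  -1.6  32.6] z [-9. 55.]
```

The plate is held, with its underside 42.8 mm below the TCP. With the front in clear view, I'll measure the white outline from both fixed cameras.

```bash
cat > o.py <<'E'
from h import *
for c in ["top","scene"]:
    p=arm.read_camera(c); C=cloud(p); K=np.array(p["intrinsics"]); R=np.array(p["R"]); t=np.array(p["t"])
    def ray(u,v,z):
        d=R.T@np.linalg.solve(K,[u,v,1]); o=-R.T@t; return o+d*(z-o[2])/d[2]
    for d in arm.landmark_of("mark",p)[:1]: print(c,"mark",round(d["p"],2),np.round(ray(*d["point"],18),1))
    for d in arm.landmark_of("front",p)[:1]: print(c,"front",round(d["p"],2),np.round(ray(*d["point"],0),1))
    hsv=cv2.cvtColor(p["image"],cv2.COLOR_BGR2HSV)
    m=(hsv[...,1]<120)&(hsv[...,2]>130)&(abs(C[...,0]-597)<75)&(abs(C[...,1]+117)<75)&(abs(C[...,2]-18)<6)
    v,u=np.nonzero(m); P=np.array([ray(a,b,18) for a,b in zip(u,v)])
    print(c,"outline",len(P),*(rect(P) if len(P)>5 else ()))
    b=(hsv[...,0]>95)&(hsv[...,0]<125)&(hsv[...,1]>130)&(C[...,0]>450)&(C[...,0]<740)&(abs(C[...,1]+117)<170)&(C[...,2]>12)&(C[...,2]<26)
    v,u=np.nonzero(b); P=np.array([ray(a,b,18) for a,b in zip(u,v)]); print(c,"blue",len(P),*rect(P))
go(597,-117.5,150,-12.7)
E
python3 o.py
```

```text
top mark 0.65 [ 592.8 -121.4   18. ]
top front 0.61 [ 597.2 -128.     0. ]
top outline 153 [630.7 -94.2] [43.7 93. ] 21.8
top blue 5826 [ 595.8 -117.3] [237.4 176.2] 77.3
scene mark 0.68 [ 597.3 -117.    18. ]
scene front 0.64 [ 594.1 -123.3    0. ]
scene outline 145 [629.  -96.1] [45.2 96.6] 20.5
scene blue 6113 [ 601.  -117.8] [237.7 186.7] 76.9
at [474.3 299.1 187.6] yaw -9.8 tilt 0.33 | turn y 0.37 | travel turned [ 4.23  0.75 -7.59] | travel now [ 3.83  0.76 -7.79]
full turn units [ 0.03  0.37 -0.03]
```

```bash
python3 -m jog '{"travel":[[0.2,0,-0.4],[0.35,0,-0.7],[0.38,0,-0.78],[0.38,0,-0.78],[0.38,0,-0.78],[0.38,0,-0.78],[0.38,0,-0.78],[0.38,0,-0.78],[0.38,0,-0.78],[0.3,0,-0.6],[0.2,0,-0.3],[0,0,0]],"turn":[[0,0,0],[0,0,0],[0,0,0],[0,0,0],[0,0,0],[0,0,0],[0,0,0],[0,0,0],[0,0,0],[0,0,0],[0,0.3,0],[0,0,0]],"jaw":[18,18,18,18,18,18,18,18,18,18,18,18]}'; python3 -c "
from h import *
go(597,-117.5,120,-12.7)"
```

```text
time_s: 19.0
ee_pos: [597.1, -115.1, 181.0]
tcp_rot: [-0.702, 0.704, -0.079, 0.071]
contact_force: [-0.2, 0.3, -1.5]
grip_width: 22.9
at [ 597.1 -115.1  181. ] yaw -12.2 tilt 0.7 | turn y 0.06 | travel turned [ 0.01  1.22 -0.05] | travel now [ 0.02  1.22 -0.04]
full turn units [ 0.03  0.06 -0.08]
```

```bash
python3 -m jog '{"travel":[[0,0.3,-0.04],[0,0.4,0],[0,0.4,0],[0,0.2,0],[0,0,0]],"turn":[[0.03,0.06,-0.08],[0,0,0],[0,0,0],[0,0,0],[0,0,0]],"jaw":[18,18,18,18,18]}'; python3 -c "
from h import *
go(597,-117.5,71,-12.7)"; python3 m.py
```

```text
time_s: 19.5
ee_pos: [595.8, -112.8, 113.3]
tcp_rot: [0.703, -0.702, 0.079, -0.078]
contact_force: [0.2, -0.3, -1.9]
grip_width: 23.3
at [ 595.8 -112.8  113.3] yaw -12.7 tilt 0.11 | turn y -0.01 | travel turned [ 0.04  0.85 -0.09] | travel now [ 0.05  0.85 -0.09]
full turn units [-0.01 -0.01 -0.01]
tcp [ 595.8 -112.8  113.3] F [ 1.   0.1 -2.3] w 23.0
p 0.72 tool-frame y pct [-14.8 -14.  -13.   26.2  29.6  30.8  35.7]
base pts 13944 x [-35.7  -1.6  32.6] z [-9.2 55. ]
```

View pics/wm.png

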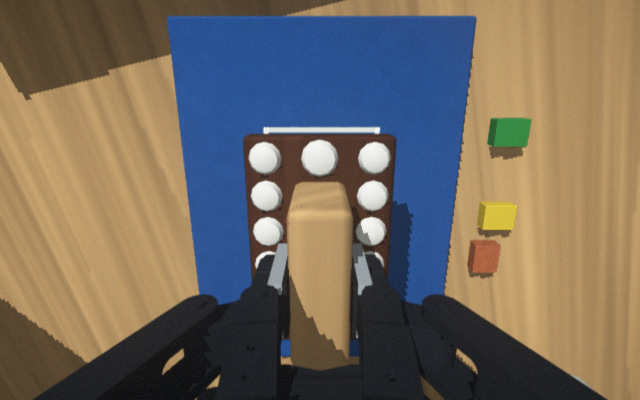

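Wrist view: the plate is squared with the slab, and the outline's far edge shows at row 130, columns 263–380. I'll project that edge and the slab corners as a check from this second viewpoint.

```bash
cat > e.py <<'E'
from h import *
R,t=Rt(); p=arm.read_camera("wrist"); M=np.array(p["mount"]); K=np.array(p["intrinsics"])
C=cloud(p,(R,t)); hsv=cv2.cvtColor(p["image"],cv2.COLOR_BGR2HSV)
def ray(u,v,z):
    d=R@M[:3,:3]@np.linalg.solve(K,[u,v,1]); o=R@M[:3,3]+t; return o+d*(z-o[2])/d[2]
m=(hsv[...,1]<110)&(hsv[...,2]>130)&(abs(C[...,2]-18)<4)&(C[...,0]>520)&(C[...,0]<680)
k,l,st,_=cv2.connectedComponentsWithStats(m[:200].astype(np.uint8)); i=1+st[1:,4].argmax(); v,u=np.nonzero(l==i)
P=np.array([ray(a,b,18) for a,b in zip(u,v)]); c,s,a=rect(P); print("far outline edge",st[i],c,s,a)
an=np.radians(-12.7); ey=np.array([-np.sin(an),np.cos(an)]); top=v<np.median(v)+99
print("mark est (strip centre - 54 ey)",(c-54*ey).round(1))
b=(hsv[...,0]>95)&(hsv[...,0]<125)&(hsv[...,1]>130)&(abs(C[...,2]-18)<4); b[200:]=0
v,u=np.nonzero(b); P=np.array([ray(a,b,18) for a,b in zip(u,v)]); ex=np.array([ey[1],-ey[0]])
A=P[:,:2]@ex; B=P[:,:2]@ey; A=A[v>60]; far=np.percentile(B,99.8)
mid=(np.percentile(A,.2)+np.percentile(A,99.8))/2; print("width",np.ptp(np.percentile(A,[.2,99.8])),"front centre est",(mid*ex+(far-120)*ey).round(1))
go(597,-117.5,71,-12.7)
E
python3 e.py
```

```text
far outline edge [262 126 116   8 717] [606.5 -63.3] [ 4.4 73.2] 77.2
mark est (strip centre - 54 ey) [ 594.6 -116. ]
width 177.41724921506227 front centre est [ 594.4 -116.9]
at [ 596.9 -113.6  115.1] yaw -12.8 tilt 0.1 | turn y -0.01 | travel turned [ 0.02  0.88 -0.08] | travel now [ 0.02  0.88 -0.08]
full turn units [-0.01 -0.01  0.01]
```

```bash
python3 -m jog '{"travel":[[0,0.25,-0.07],[0,0.25,0],[0,0.15,0],[0,0,0],[0,0,0]],"turn":[[0,0,0],[0,0,0],[0,0,0],[0,0,0],[0,0,0]],"jaw":[18,18,18,18,18]}'; python3 -c "
from h import *
go(596.5,-117,72,-12.7)"
```

```text
time_s: 20.15
ee_pos: [596.8, -117.4, 81.1]
tcp_rot: [0.703, -0.703, 0.077, -0.08]
contact_force: [0.1, -0.1, -2.6]
grip_width: 23.6
at [ 596.8 -117.4   81.1] yaw -12.8 tilt 0.21 | turn y -0.01 | travel turned [-0.01  0.18  0.01] | travel now [-0.01  0.18  0.01]
full turn units [-0.01 -0.01  0.03]
```

```bash
python3 -m jog '{"travel":[[0,0.1,0],[0,0.06,0],[0,0,0],[0,0,0]],"turn":[[0,0,0.02],[0,0,0],[0,0,0],[0,0,0]],"jaw":[18,18,18,18]}'; python3 -c "
from h import *
go(596.5,-117,72,-12.7)
p=arm.read_camera('scene'); C=cloud(p); cv2.imwrite('pics/s7.png',cv2.resize(p['image'][100:350,120:520],(800,500))); chips(p,C)
for n in ['scraper','plate','jar','cup','glue']:
  d=arm.trace(n,p)[:1]
  if d:
    P=C[d[0]['mask']&(p['range_z']>0)]; h=np.percentile(P[:,2],92); T=P[abs(P[:,2]-h)<5]; print(n,round(d[0]['p'],2),'top',round(h,1),*rect(T))
go(596.5,-117,72,-12.7)"
```

```text
time_s: 20.55
ee_pos: [597.2, -117.6, 72.9]
tcp_rot: [0.703, -0.703, 0.078, -0.079]
contact_force: [0.3, 0.4, -2.2]
grip_width: 23.1
at [ 597.2 -117.6   72.9] yaw -12.8 tilt 0.09 | turn y -0.01 | travel turned [-0.02  0.02  0.01] | travel now [-0.02  0.02  0.01]
full turn units [-0.   -0.01  0.01]
yel 129 [ 720.7 -152.7   10.1] front xy [128.4  -7.2]
grn 111 [732.7 -94.9  10.4] front xy [127.5  51.9]
ter 12 [615.9 -84.6  42.9] front xy [11.2 36.2]
ter 13 [ 600.7 -155.1   42.8] front xy [ 11.8 -35.8]
ter 18 [ 609.  -130.3   43. ] front xy [14.5 -9.8]
ter 50 [ 634.2 -108.6   42.2] front xy [34.3 16.8]
ter 126 [ 709.3 -183.    10.4] front xy [124.  -39.2]
scraper 0.55 top 75.4 [ 476.4 -333.8] [29.1 63.5] 0.1
plate 0.62 top 84.7 [ 599.2 -117.6] [68.3 26.3] 79.5
jar 0.86 top 66.3 [352.2 210.4] [46.4 46.6] 86.5
cup 0.67 top 75.4 [ 758.6 -337.4] [71.6 69.1] 14.5
glue 0.57 top 140.9 [745.5 249.9] [25.8 14.1] 44.4
at [ 597.2 -117.6   73. ] yaw -12.8 tilt 0.1 | turn y -0.01 | travel turned [-0.02  0.02  0.01] | travel now [-0.02  0.02  0.01]
full turn units [-0.   -0.01  0.01]
```

View pics/s7.png

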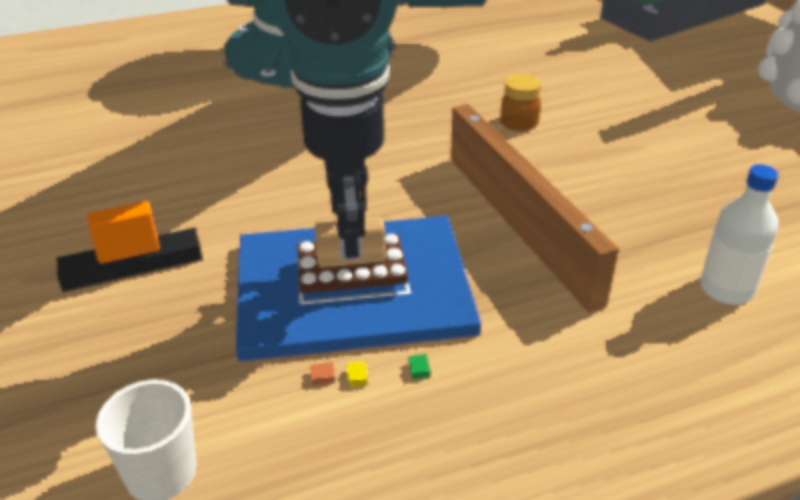

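The plate hangs level over the outline with its underside at about 30 mm (roughly 12 mm of clearance). The scraper is standing, the chips are off, and the bystanders and fence look undisturbed. I'm handing it in.

```bash
python3 -c "
from workcell import arm
print(arm.job_done())
s=arm.get_state(); print(s['ee_pos'],s['grip_width'],s['time_s'])"
```

```text
the job is handed in; nothing more can be done
None
the job is handed in; nothing more can be done
```

The job is done and handed in at about 20.6 s of robot time (limit 66 s); no verdict was reported.

**What I did:** I pushed the three chips off the far edge of the drawer front with the scraper, hovering it just above the slab. I then set the scraper upright on the bench to the right of the front and let go. I gripped the plate by its bar, carried it over the fence with about 140 mm under it, and held it over the outline.

**Last checks:**
- **Plate:** The gripper is about 0.9 mm from my best estimate of the outline centre. It is squared within 0.1°, tilted about 0.1°, and the plate's underside is about 12 mm above the front.
- **Chips:** All three lie on the bench, 124–128 mm from the front's centre along its x (the edge is at 90 mm).
- **Scraper:** It stands with its top at 75.4 mm, at about (474, -333), clear of the front.
- **Bystanders:** Cup and jar are within about 2 mm of where they were. The glue bottle was only measured on its visible top, but shows no sign of having moved.

**Checks that disagreed or failed:**
- The cameras differ by a few millimetres on the outline centre. The wrist view gives (594.6, -116.0), the slab fit from the top camera (595.8, -117.3), and the scene camera (597.3, -117.0). I held the plate at (597.2, -117.6), well within the 10 mm allowed.
- The colour threshold caught only part of the outline in the two fixed views, so I dropped those fits. The top camera's network estimate was off by about 5 mm, so I gave it little weight.
- The force reading did not clearly show the scraper touching the bench when I set it down. I relied on the camera heights there.

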